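# Centre the pot on the warming plate and switch its ring on

## Robot

A 6-joint arm with a two-finger parallel gripper is mounted at the origin on the work surface. World frame = base frame: x ahead of the robot, y to its left, z up, the work surface at z = 0. Lengths are in m, angles in rad, forces in N, time in s.
With the tool pointing down it reaches from about 0.35 to 0.975 m from the base axis. Payload 4.9 kg.
Tool frame: the origin (TCP) lies at the very end of the fingers, on their centre line; the grasp point (between the pads) lies 19 mm behind it; x points along the fingers, y is the direction in which the jaws open and shut, and the axes are right-handed (so a half turn about x gives the same grasp; the last joint's range is limited). The gripper opens to 85 mm and grips with 20 to 120 N. Pads are 22 mm wide; open, the fingers measure 114 mm over their backs; the gripper's body (76 mm by 85 mm) begins 54 mm behind the grasp point. The pads swing forward as they close: fully open they stand 13 mm farther back than shut.
Start: joints at [1.159, 0.053, 1.613, -0, 1.476, -0.119], TCP at [0.18, 0.598, 0.231] pointing down, gripper open.
Joint ranges: [-3.01, 3.01], [-1.01, 2.22], [0.06, 2.58], [-1.02, 4.17], [0.09, 2.62], [-3.14, 3.14]. Speed limits (rad/s): [2.57, 2.57, 3.14, 3.14, 3.14, 3.14].

## Interface

Orientations are given as a unit quaternion [w, x, y, z].
In Python, from plant import manip gives the robot as it stands.
- The arm moves only by the tool play_rows, never from a script. Its argument "plan" is a list of rows, each a list of 5 numbers: the shift along the tool's x, y, z in mm, then the turn about the tool's x in rad, then the closure, from -1 (fully open) to 1 (shut). A call has 1 to 8 rows; each row is the pose to reach, as a shift and turn from the pose commanded when the call began, along the tool's axes at that moment; what a row does not reach only later rows make up. A row lasts 1/8 s, in which the tool goes at most 62.5 mm and 10.7 degrees, less where a joint would pass 70% of its speed; a pose out of reach is approached as far as the arm can. A call with a gripper value outside its range is refused whole. The fingers move at their own pace and stop on an object; the grip force is fixed at half the most. Time passes only in rows, so rows that repeat a pose let the fingers close. It gives the time, the measured TCP pose, the force and the opening at its end, in the units of the state.
- manip.state(): the state, without advancing time (a new reading comes with each control period).
- manip.grab_frame(name): name is "side" or "top" or "wrist"; returns a dict with "img" (384x512x3 uint8, red, green, blue), "range_z" (384x512 float32, m along the optical axis (not along the pixel's ray), 0 where there is no reading), "fx", "fy", "cx", "cy" (pixels), "k1" (the pictures are not rectified: a ray, as slopes to the right and down, at radius r is drawn at 1 + k1 r^2 times it, then the intrinsics apply), "origin" and "rotation" of the camera in the world. Camera axes: x right, y up, looking along -z (the intrinsics and any distortion apply to the point x, -y, -z); pixel columns grow to the right and rows downward; lengths in m; the calibration is good to about 2 mm. A picture is of the moment at which its call begins.
- manip.job_done(): hands the job in, once; it reports no verdict.
The state is a dict: "time": time; "joint_pos": joint angles; "joint_vel": joint speeds; "joint_efforts": joint torques, N m; "tool_pos": TCP position; "tool_rot": TCP orientation; "contact_force": force on the tool from outside, world axes, zero at the start; "ft_torque": the same for the moment, N m; "gripper_width": opening from 0.0 (shut) to 1.0 (fully open).
Only numpy, scipy, OpenCV 4.12 (cv2) and the standard library are available. Lean on these libraries where they do the work, as an engineer would, in place of code of your own. Each camera call takes 0.05 s, during which the arm holds its last target. There are 200 camera calls.

## Task

Push the red lidded pot across the warming plate with your fingers, without picking it up, until it stands wholly inside the white ring on its own half of the plate. Then flip the orange-tipped toggle lever in front of that ring away from you, so that it snaps over to on. Leave the other lever off and disturb neither the bowls nor anything else standing about.

Things in the scene. Friction and masses are not known exactly. Their poses are not given: they have to be found in the camera images.
- warmer: Two-zone warming plate, fixed: a flat box 300 (x) by 460 (y) by 60 mm high, steel with a black top and an aluminium control strip along its front (robot side, own -x). Origin at the centre of its underside, on the table; own x points away from the robot across its depth, own y to the robot's left, own z up; it may stand turned by up to 0.2 rad. The flat top is 60 mm above the table.
- ring_left (a point): Centre of the left printed white ring (own +y half, 25 mm behind and 115 mm left of the plate's centre), on the top, 60 mm above the table. The ring is only printed: inner radius 85 mm.
- ring_right (a point): Centre of the right printed white ring (own -y half, 25 mm behind and 115 mm right of the plate's centre), on the top, 60 mm above the table. Inner radius 85 mm.
- pot: Low red round pot with a steel lid and a black lid knob, loose, about 0.7 kg: straight outer wall of radius 60 mm and height 60 mm, lid top at 70 mm, knob (26 mm wide) up to 88 mm. No side handles. Origin at the centre of its underside. It starts on the plate's top on either half, 45 to 58 mm off its ring's centre towards the plate's outer end; the bowls stand on the other half. It slides on the flat top when pushed low on its wall (about 3 to 7 N).
- lever_left (a joint): Left toggle lever (rad), on the control strip in front of the left ring: 0 = off, leaning 0.5 rad towards the robot (plate's own -x); 1.0 = on, leaning 0.5 rad away from the robot, towards the ring. It turns about the plate's own y. A spring drives it to whichever end is nearer: it snaps over past 0.5. About 3.5 N sideways at the tip starts it moving, and less as it nears the centre. A green mark lies on the on side, a red one on the off side.
- lever_right (a joint): Right toggle lever (rad), in front of the right ring: the same as the left one.
- lever_left_tip (a point): Centre of the orange ball (18 mm diameter) at the end of the left lever, which moves with it. A bar 10 mm thick joins it to the pivot 50 mm away. At rest the ball's centre is 44 mm above the pivot's height, 24 mm to the robot's side of it when off, 24 mm to the ring's side when on.
- lever_right_tip (a point): Centre of the orange ball at the end of the right lever; as on the left.
- pivot_left (a point): Pivot of the left lever, 64 mm above the table, 105 mm in front of the plate's centre and 115 mm to its left; a low bezel 36 by 30 mm, 6 mm high, surrounds it.
- pivot_right (a point): Pivot of the right lever, 64 mm above the table, 105 mm in front of the plate's centre and 115 mm to its right; the same bezel.
- bowls: Stack of three white bowls, 110 mm across, 62 mm high, loose, parked on the half of the plate where the pot is not; leave alone. Origin at the centre of its underside.
- shaker: Small steel shaker, 36 mm across and 65 mm high, loose, on the plate's top at the middle of its back edge (about 115 mm behind the plate's centre); leave alone. Origin under its centre.
- squeeze: Yellow squeeze bottle, 56 mm across, 175 mm high, loose on the table to the right of the plate; leave alone. Origin under its centre.
- beaker: Green plastic cup, 70 mm across, 85 mm high, loose on the table to the left of the plate; leave alone. Origin under its centre.
- jar: Amber glass jar with a steel cap, 64 mm across, 90 mm high, loose on the table to the left of the plate; leave alone. Origin under its centre.
- spatula: Spatula lying flat on the table to the front right of the plate, loose; leave alone.
Things that resemble listed ones, but are neither listed nor needed, are in the scene too. Leave any green look-alike of the pot alone.

How it is judged:
On the way, in this order (a step that is already met when the one before it is completed fails the run):
1. the pot stands wholly inside the ring on its half, that ring's lever still off (((y of pot in the frame of warmer above 0 m and horizontal distance between pot and ring_left below 0.025 m and value of joint lever_left below 0.2 rad) or (y of pot in the frame of warmer below 0 m and horizontal distance between pot and ring_right below 0.025 m and value of joint lever_right below 0.2 rad))), for 0.2 s.
2. the lever in front of the pot's ring has snapped over to on (((y of pot in the frame of warmer above 0 m and value of joint lever_left above 0.9 rad) or (y of pot in the frame of warmer below 0 m and value of joint lever_right above 0.9 rad))), for 0.2 s.
At the end, for the whole second after the job is handed in: Pot upright and still, wholly inside the ring on the half where it started (its centre within 25 mm of the ring's); that ring's lever on (above 0.9), the other off (below 0.1); bowls within 20 mm and the other bystanders within 30 mm of their starts (((y of pot in the frame of warmer above 0 m and horizontal distance between pot and ring_left below 0.025 m and value of joint lever_left above 0.9 rad and value of joint lever_right below 0.1 rad) or (y of pot in the frame of warmer below 0 m and horizontal distance between pot and ring_right below 0.025 m and value of joint lever_right above 0.9 rad and value of joint lever_left below 0.1 rad)) and linear speed of pot below 0.02 m/s and angle between pot's own z axis and vertical below 0.05 rad and z of pot in the frame of warmer between 0.055 and 0.065 m and distance of bowls from where it was at the start of the episode below 0.02 m and distance of each of shaker, squeeze, beaker, jar, spatula from where it was at the start of the episode below 0.03 m); the robot touches nothing.
It fails at once if the pot is lifted off the plate by more than 12 mm, tipped, or pushed off it (z of pot in the frame of warmer above 0.072 m or z of pot in the frame of warmer below 0.05 m or angle between pot's own z axis and vertical above 0.25 rad).
It fails at once if the lever on the bowls' half is moved past its centre ((y of pot in the frame of warmer above 0 m and value of joint lever_right above 0.5 rad) or (y of pot in the frame of warmer below 0 m and value of joint lever_left above 0.5 rad)).
It fails at once if the bowls are moved by more than 20 mm (distance of bowls from where it was at the start of the episode above 0.02 m).
It fails at once if another bystander is moved by more than 30 mm (distance of any of shaker, squeeze, beaker, jar, spatula from where it was at the start of the episode above 0.03 m).
It also fails if it takes over 48 s, if anything falls off the work surface, if the arm or the gripper's body presses on something with over 40 N, if the wrist force passes 120 N, or if a joint passes its speed limit or range.

## Working session

There is one attempt and no reset: what is moved stays moved. The work goes in short steps, Python scripts to look and compute and a tool call to move; the robot and the scene stay as the last step left them, time stands still between calls to the robot, and variables do not carry over. Pictures are saved under pics/ and viewed, about 8 in all and at most 12, crops included, and the job is handed in when it is done.

Besides the shell and the picture viewer there is one more tool, called after "Emit:" as name(argument=value, ...), one argument or row to a line, values as JSON. play_rows: Moves the arm, as the interface text tells. Its arguments: {"type":"object","properties":{"plan":{"type":"array"}},"required":["plan"]}

```bash
mkdir -p pics; ls
cat > h.py <<'E'
import numpy as np, cv2
from plant import manip
def save(f,n): cv2.imwrite('pics/'+n+'.png',cv2.cvtColor(f['img'],cv2.COLOR_RGB2BGR))
def ray(f,u,v):
    K=np.array([[f['fx'],0,f['cx']],[0,f['fy'],f['cy']],[0,0,1.]])
    p=cv2.undistortPoints(np.array([[[u,v]]],float),K,np.array([f['k1'],0,0,0,0.]))[0,0]
    return np.array(f['origin']),np.array(f['rotation'])@np.array([p[0],-p[1],-1])
def onz(f,u,v,z):
    o,d=ray(f,u,v); return o+d*(z-o[2])/d[2]
def bydepth(f,u,v):
    o,d=ray(f,u,v); return o+d*f['range_z'][int(round(v)),int(round(u))]
def cloud(f):
    H,W=f['range_z'].shape; K=np.array([[f['fx'],0,f['cx']],[0,f['fy'],f['cy']],[0,0,1.]])
    g=np.stack(np.meshgrid(np.arange(W),np.arange(H)),-1).reshape(-1,1,2).astype(float)
    p=cv2.undistortPoints(g,K,np.array([f['k1'],0,0,0,0.]))[:,0]
    d=np.c_[p[:,0],-p[:,1],-np.ones(len(p))]@np.array(f['rotation']).T
    return (np.array(f['origin'])+d*f['range_z'].reshape(-1,1)).reshape(H,W,3)
E
python3 - <<'E'
from h import *
s=manip.state();print(s)
a=[]
for n in('side','top'):
    f=manip.grab_frame(n);save(f,n);np.save(n+'.npy',f,allow_pickle=True);print(n,f['origin'],np.round(f['rotation'],3),f['fx'],f['k1'])
E
```

```text
pics
{'time': 0.0, 'joint_pos': array([ 1.15898361e+00,  5.33659883e-02,  1.61428785e+00,  1.59772125e-06,
        1.47600630e+00, -1.19014501e-01]), 'joint_vel': array([ 9.84822741e-05,  1.28257822e-03, -1.95059048e-03, -1.54520630e-03,
        1.20964699e-03,  6.51070977e-04]), 'joint_efforts': array([ 3.28719514e-03, -3.93671072e+01, -3.70189655e+01,  1.37516322e-04,
        6.72414477e-03, -1.68649755e-06]), 'tool_pos': array([0.18015234, 0.5978234 , 0.23006104]), 'tool_rot': array([ 0.69935004,  0.10244519,  0.6997346 , -0.10385564]), 'contact_force': array([ 0.27471499, -0.17967826,  0.03797371]), 'ft_torque': array([ 0.0765363 ,  0.02201936, -0.00712276]), 'gripper_width': 1.0004675962475182}
side [0.45735128 0.72011217 0.90123092] [-0.029 -0.012  0.347  0.937] 350.5637378973916 0.017718531521007008
top [ 0.35874816 -0.0137476   1.37657496] [-0.697 -0.047  0.046  0.714] 381.3455169991198 -0.035075386112439474
```

```bash
cat >> h.py <<'E'
from scipy.spatial.transform import Rotation as R
def rot(q): return R.from_quat(np.roll(np.asarray(q,float),-1)).as_matrix()
def grab(n):
    f=dict(manip.grab_frame(n)); f['rotation']=rot(f['rotation']); return f
E
python3 - <<'E'
from h import *
print(np.round(rot(manip.state()['tool_rot']),3))
E
```

```text
[[-0.001  0.289  0.957]
 [-0.002  0.957 -0.289]
 [-1.    -0.002 -0.   ]]
```

View pics/top.png

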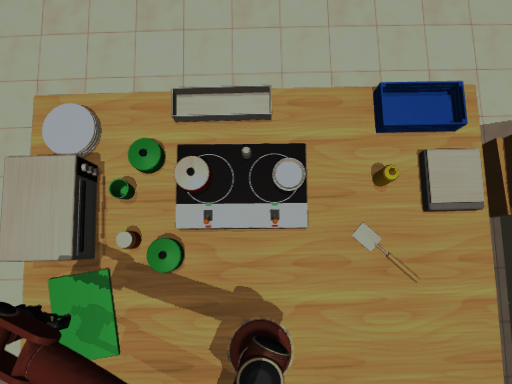

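View pics/side.png

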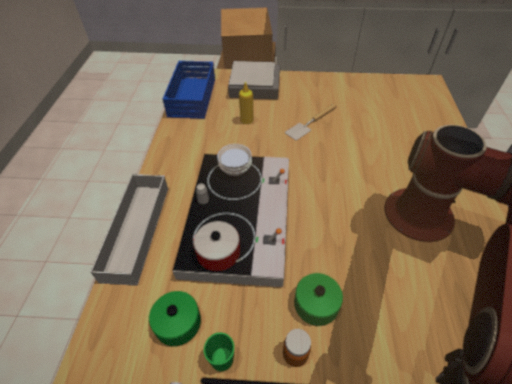

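Top view: the red pot with its steel lid is at (192,173), on the left half. The two green look-alikes are at (146,155) and (165,255). Only the red one stands on the plate, so it is the one meant. The left lever is at about (208,216), the right lever at (275,216), the bowls at (289,174) and the shaker at (246,152).

```bash
cat > m.py <<'E'
from h import *
def meas(f,tag):
    P=cloud(f); z=P[...,2]; hsv=cv2.cvtColor(f['img'],cv2.COLOR_RGB2HSV)
    ok=(f['range_z']>0)&(P[...,0]>.4)&(P[...,0]<.9)&(abs(P[...,1])<.45)
    top=ok&(abs(z-.06)<.012)&(hsv[...,2]<60)|ok&(abs(z-.06)<.012)&(hsv[...,1]<50)
    n,l,st,c=cv2.connectedComponentsWithStats(top.astype(np.uint8)); k=1+np.argmax(st[1:,4])
    pts=P[l==k][:,:2]; r=cv2.minAreaRect((pts*1000).astype(np.float32))
    print(tag,'plate rect mm',np.round(r[0],1),np.round(r[1],1),round(r[2],2),'z med',np.median(z[l==k]))
    red=ok&((hsv[...,0]<5)|(hsv[...,0]>172))&(hsv[...,1]>150)&(z>.05)
    lid=ok&(z>.118)&(z<.14)&(hsv[...,1]<70); 
    org=ok&(hsv[...,0]>=5)&(hsv[...,0]<14)&(hsv[...,1]>170)&(hsv[...,2]>120)&(z>.075)
    for nm,m in(('red',red),('lid',lid),('orange',org)):
        n,l,st,c=cv2.connectedComponentsWithStats(m.astype(np.uint8))
        for i in range(1,n):
            if st[i,4]>4:
                q=P[l==i]; print(' ',nm,st[i],np.round(c[i],1),'med',np.round(np.median(q,0),4),'z',np.round([q[:,2].min(),q[:,2].max()],3))
                if nm=='lid' and st[i,4]>60:
                    (x,y),rr=cv2.minEnclosingCircle((q[:,:2]*1000).astype(np.float32)); print('   circ',x,y,rr)
if __name__=='__main__':
    for n in('top','side'):
        f=grab(n); meas(f,n)
        if n=='top': cv2.imwrite('pics/crop1.png',cv2.cvtColor(cv2.resize(f['img'][135:240,165:320],None,fx=5,fy=5,interpolation=3),cv2.COLOR_RGB2BGR))
E
python3 m.py
```

```text
top plate rect mm [575.6  55.5] [455.9 300.1] 89.36 z med 0.05949513272091633
  red [182 167  30  26 115] [201.9 184.8] med [0.5662 0.1799 0.0958] z [0.058 0.123]
  red [272 225   5   2   9] [274.2 225.4] med [ 0.4324 -0.056   0.0599] z [0.057 0.065]
  lid [243 147   8   7  44] [246.5 149.8] med [0.6847 0.0315 0.1214] z [0.118 0.128]
  lid [175 156  34  34 880] [191.5 172.7] med [0.6085 0.2147 0.1265] z [0.118 0.138]
   circ 612.403076171875 217.47389221191406 59.816532135009766
  lid [279 158   9   5  14] [282.6 159.6] med [ 0.6481 -0.089   0.1208] z [0.118 0.127]
  lid [293 158  12  27  42] [300.6 169.4] med [ 0.619  -0.1507  0.1217] z [0.118 0.125]
  lid [274 163   4   7  11] [275.6 165.9] med [ 0.627  -0.0663  0.1204] z [0.118 0.129]
  lid [273 171  12  18  23] [276.9 179.8] med [ 0.5788 -0.062   0.1213] z [0.118 0.127]
  lid [286 186  12   4  14] [291.7 187.9] med [ 0.5509 -0.1158  0.1206] z [0.118 0.127]
  orange [204 219   5   5  13] [205.7 220.8] med [0.4485 0.1712 0.113 ] z [0.107 0.117]
  orange [273 219   4   4  10] [274.8 220.5] med [ 0.4442 -0.0579  0.1148] z [0.109 0.11
[... 233 characters left out ...]
12  ] z [0.119 0.121]
  lid [233 144  13   4  17] [238.8 145.2] med [ 0.5896 -0.1592  0.1198] z [0.118 0.122]
  lid [218 147  19  21  43] [223.7 158. ] med [ 0.6398 -0.0924  0.1201] z [0.118 0.124]
  lid [247 148   4   7  11] [248.8 150.8] med [ 0.5537 -0.1321  0.1208] z [0.119 0.123]
  lid [238 160  12   8  12] [243.5 164.1] med [ 0.5655 -0.067   0.1197] z [0.118 0.122]
  lid [197 184   8   7  42] [200.6 186.9] med [0.684  0.0367 0.1211] z [0.118 0.125]
  lid [ 194  222   45   38 1256] [216.1 240.7] med [0.6078 0.2272 0.1254] z [0.118 0.139]
   circ 610.3438720703125 218.44496154785156 59.227474212646484
  orange [277 230   4   3   6] [278.2 231.3] med [0.4483 0.1773 0.1142] z [0.113 0.117]
```

View pics/crop1.png

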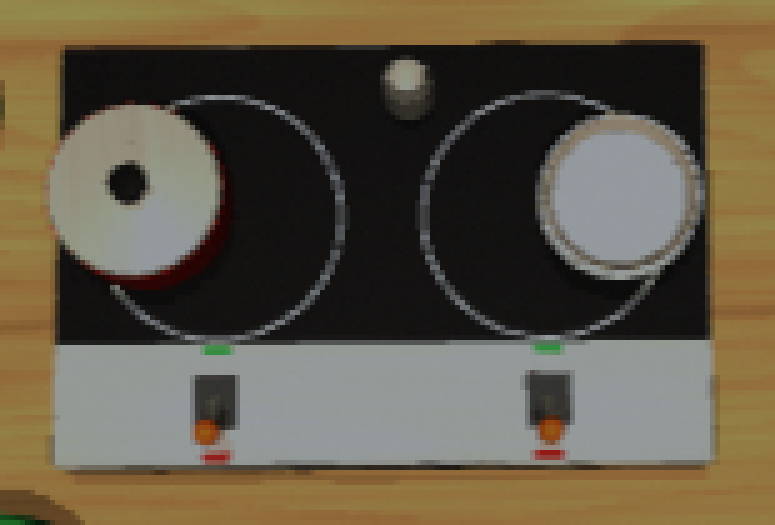

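The crop confirms the red pot with a steel lid and black knob, pushed out of the left ring, with both levers off. Ring_left is at about (0.601,0.170) and the pot at (0.611,0.218), so it needs a push of about 49 mm towards −y. I'll move above a point just outside the pot, with the jaw axis across the push.

Emit:
play_rows(
  plan=[
    [-30,-40,120,0.18,0],
    [-30,-60,180,0.36,0],
    [-30,-80,240,0.55,0],
    [-30,-100,300,0.74,0],
    [-30,-115,360,0.92,0],
    [-30,-130,420,1.11,0],
    [-30,-145,470,1.3,0],
    [-30,-162,516,1.478,0],
  ],
)

```text
time: 1.2
tool_pos: [0.5936, 0.3176, 0.261]
tool_rot: [-0.446, -0.549, -0.446, 0.549]
contact_force: [0.4, 0.2, -0.1]
gripper_width: 0.505
```

Run:
```python
from h import *
s=manip.state();print(s['time'],s['tool_pos'],np.round(rot(s['tool_rot']),3),s['gripper_width'])
f=grab('side'); P=cloud(f); hsv=cv2.cvtColor(f['img'],cv2.COLOR_RGB2HSV)
m=(hsv[...,0]>45)&(hsv[...,0]<80)&(hsv[...,1]>120)&(P[...,2]>.058)
n,l,st,c=cv2.connectedComponentsWithStats(m.astype(np.uint8))
for i in range(1,n):
    if st[i,4]>60:
        q=P[l==i];print(st[i],c[i],np.round([q.min(0),q.max(0)],3).tolist())
f=grab('wrist');save(f,'w1')
```

```text
1.2 [0.59359937 0.31762263 0.26097004] [[-0.     0.979 -0.205]
 [ 0.    -0.205 -0.979]
 [-1.    -0.    -0.   ]] 0.504809210803295
[ 296  274   46   44 1535] [318.61107492 295.65211726] [[0.283, 0.268, 0.058], [0.457, 0.72, 0.901]]
[ 149  291   50   48 1735] [173.24783862 314.9832853 ] [[0.457, 0.34, 0.058], [0.752, 0.72, 0.901]]
[204 333  30  34 347] [218.19308357 347.77521614] [[0.457, 0.444, 0.058], [0.603, 0.72, 0.901]]
```

View pics/w1.png

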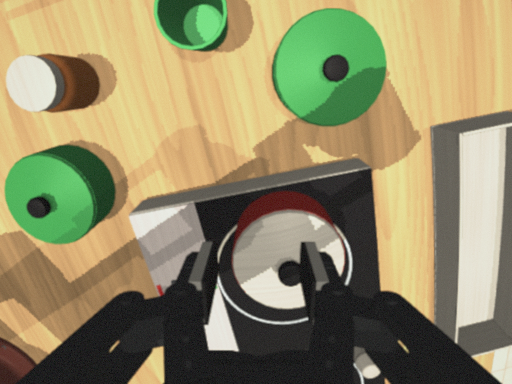

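The wrist view shows the pot at about (290,250) inside the outer edge, the green pots at (330,68) and (60,195), and the beaker and jar well clear. The gap beside the pot is free. I'll shift sideways, then descend.

Emit:
play_rows(
  plan=[
    [0,37,14,0,0],
    [60,37,14,0,0],
    [110,37,14,0,0],
    [150,37,14,0,0],
    [175,37,14,0,0],
    [188,37,14,0,0],
    [188,37,14,0,0],
  ],
)

```text
time: 2.17
tool_pos: [0.6247, 0.2981, 0.0724]
tool_rot: [-0.448, -0.547, -0.448, 0.548]
contact_force: [0.2, 0.8, 1.0]
gripper_width: 0.499
```

Run:
```python
from h import *
s=manip.state();print(s['tool_pos'],s['contact_force'])
f=grab('wrist');save(f,'w2')
```

```text
[0.62474617 0.29811171 0.07236876] [0.23268248 0.84262183 0.99400063]
```

View pics/w2.png

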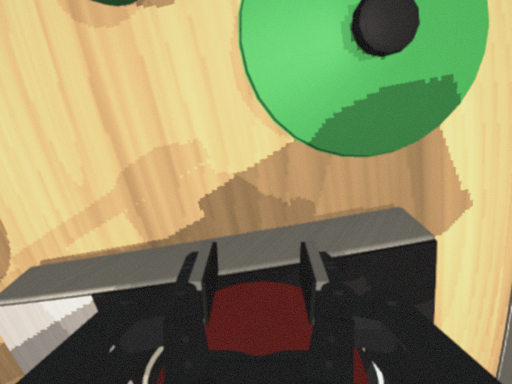

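The pot wall is centred between the fingertips at about (258,320). Pushing about 62 mm along tool z, slowly.

Emit:
play_rows(
  plan=[
    [0,1,8,0,0],
    [0,1,16,0,0],
    [0,2,24,0,0],
    [0,2,32,0,0],
    [0,3,39,0,0],
    [0,3,46,0,0],
    [0,3,52,0,0],
    [0,3,57,0,0],
  ],
)

```text
time: 3.22
tool_pos: [0.6181, 0.2417, 0.0746]
tool_rot: [0.448, 0.549, 0.447, -0.546]
contact_force: [2.1, 5.8, 4.3]
gripper_width: 0.501
```

Run:
```python
from m import *
for n in('side','top'):
    meas(grab(n),n)
```

```text
side plate rect mm [574.4 100.1] [373.4 295.9] 89.37 z med 0.058998032641252585
  red [195 164   4   5   6] [197.  165.7] med [0.6222 0.2156 0.392 ] z [0.391 0.394]
  red [182 167   3   5   8] [183.1 168.8] med [0.6541 0.2149 0.3803] z [0.374 0.382]
  red [192 166   7  11  20] [194.6 171.3] med [0.6249 0.2339 0.3918] z [0.39  0.394]
  red [188 170   5  13  21] [189.6 176. ] med [0.6335 0.2424 0.3888] z [0.386 0.391]
  red [198 177   5   2   5] [200.  177.6] med [0.6101 0.2506 0.3926] z [0.392 0.394]
  red [200 177   5   9  17] [202.7 181.2] med [0.604  0.2581 0.3918] z [0.39  0.393]
  red [192 178   3   4   5] [192.8 179.2] med [0.6248 0.2519 0.3916] z [0.389 0.393]
  red [187 181   2   4   5] [187.2 182.8] med [0.6363 0.2585 0.3849] z [0.384 0.385]
  red [185 183  13  11  41] [191.3 188. ] med [0.6215 0.2745 0.3901] z [0.38  0.396]
  red [184 193   8   6  17] [187.2 195.5] med [0.6278 0.2937 0.3884] z [0.376 0.393]
  red [224 203   5   4   9] [226. 205.] med [0.5572 0.2848 0.352 ] z [0.35  0.361]
  red [230 234  14  22 117] [237.3 245.5] med [0.5549 0.2138 0.0877] z [0.059 0.172]
  
[... 3384 characters left out ...]
.1264] z [0.118 0.137]
   circ 606.6301879882812 176.6962890625 59.00154495239258
  lid [276 158  28  11  49] [289.6 161.1] med [ 0.6453 -0.1141  0.1213] z [0.118 0.125]
  lid [274 166   3   6   9] [274.7 168.3] med [ 0.6195 -0.0628  0.1219] z [0.119 0.123]
  lid [303 170   2   7   9] [303.4 173.1] med [ 0.6003 -0.1567  0.1192] z [0.118 0.123]
  lid [273 173  12  16  22] [277.4 181.3] med [ 0.5723 -0.0664  0.1202] z [0.118 0.125]
  lid [293 182   9   7  14] [297.6 185.1] med [ 0.56   -0.1394  0.1219] z [0.118 0.126]
  lid [286 188   6   2   6] [288.5 188.7] med [ 0.5474 -0.1055  0.1218] z [0.119 0.125]
  orange [273 219   4   4   9] [274.7 220.4] med [ 0.4458 -0.0578  0.1136] z [0.108 0.12 ]
```

Pot is at about (0.607,0.177), 9 mm from the ring's centre. I'll push 6 mm more, hold, back off and rise.

Emit:
play_rows(
  plan=[
    [0,0,3,0,0],
    [0,0,6,0,0],
    [0,0,6,0,0],
    [0,0,-10,0,0],
    [0,0,-30,0,0],
    [-60,0,-30,0,0],
    [-120,0,-30,0,0],
    [-150,0,-30,0,0],
  ],
)

```text
time: 4.32
tool_pos: [0.6245, 0.2726, 0.2278]
tool_rot: [0.449, 0.549, 0.447, -0.546]
contact_force: [-0.7, -0.2, 0.2]
gripper_width: 0.499
```

```bash
python3 - <<'E' | grep -vE "red"
from m import *
s=manip.state();print(s['tool_pos'],np.round(rot(s['tool_rot']),3))
for n in('side','top'): meas(grab(n),n)
E
```

```text
[0.62450222 0.27255833 0.2278147 ] [[ 0.005  0.98  -0.198]
 [ 0.001 -0.198 -0.98 ]
 [-1.     0.005 -0.002]]
side plate rect mm [573.6  56.3] [459.9 296.1] 89.26 z med 0.05890828682813787
  lid [200 209  44  35 717] [226.2 229.1] med [0.582  0.1892 0.125 ] z [0.118 0.138]
   circ 602.0635986328125 172.14768981933594 59.03562927246094
  lid [214 214   3   7  13] [215.  216.6] med [0.6242 0.1467 0.1253] z [0.124 0.129]
  orange [281 170   3   3   6] [281.8 170.8] med [ 0.4433 -0.0549  0.1129] z [0.11  0.116]
  orange [277 230   3   3   9] [278. 231.] med [0.4483 0.1748 0.1134] z [0.112 0.117]
top plate rect mm [576.   55.8] [458.6 301.1] 88.92 z med 0.059494134653011566
  lid [243 146   7   8  43] [246.1 149.6] med [0.6849 0.033  0.1224] z [0.119 0.128]
  lid [188 158  35  34 886] [205.3 174.6] med [0.6004 0.1692 0.1261] z [0.118 0.14 ]
   circ 603.4949340820312 171.2646484375 59.14478302001953
  lid [278 158  18   5  27] [286.4 159.2] med [ 0.6498 -0.1008  0.1206] z [0.118 0.126]
  lid [298 161   7  15  24] [301.7 167.4] med [ 0.6207 -0.155   0.1216] z [0.118 0.125]
  lid [273 164   5  11  15] [274.5 169.1] med [ 0.6168 -0.0595  0.1194] z [0.118 0.121]
  lid [288 178  16  12  27] [296.3 185.2] med [ 0.5571 -0.1345  0.1209] z [0.118 0.127]
  lid [275 180   6   7   8] [277.2 182.9] med [ 0.5702 -0.0681  0.1218] z [0.118 0.124]
  orange [273 219   4   4  10] [274.5 220.3] med [ 0.4458 -0.0563  0.1141] z [0.106 0.12 ]
```

Pot is now at (0.603,0.171), about 2 mm from the ring's centre, with both levers still off. Next I'll close the fingers and move in front of the left lever, high up.

Emit:
play_rows(
  plan=[
    [0,-50,36,-0.05,1],
    [0,-100,72,-0.1,1],
    [0,-150,108,-0.15,1],
    [0,-195,141,-0.185,1],
    [0,-195,141,-0.185,1],
    [0,-195,141,-0.185,1],
  ],
)

```text
time: 5.18
tool_pos: [0.4039, 0.1717, 0.2225]
tool_rot: [-0.496, -0.503, -0.496, 0.504]
contact_force: [0.6, 0.3, -0.1]
gripper_width: -0.001
```

Run:
```python
from h import *
s=manip.state();print(s['tool_pos'],np.round(rot(s['tool_rot']),3),s['gripper_width'])
f=grab('wrist');save(f,'w3')
P=cloud(f); hsv=cv2.cvtColor(f['img'],cv2.COLOR_RGB2HSV)
m=(hsv[...,0]>=4)&(hsv[...,0]<13)&(hsv[...,1]>190)&(hsv[...,2]>130)&(P[...,2]>.09)&(P[...,2]<.13)
n,l,st,c=cv2.connectedComponentsWithStats(m.astype(np.uint8))
for i in range(1,n):
    if st[i,4]>20: print(st[i],c[i],np.median(P[l==i],0),onz(f,*c[i],.108),P[l==i].min(0),P[l==i].max(0))
```

```text
[0.40393911 0.17170457 0.22245235] [[-0.001  1.    -0.015]
 [-0.    -0.015 -1.   ]
 [-1.    -0.001  0.   ]] -0.0011057118900645968
```

View pics/w3.png

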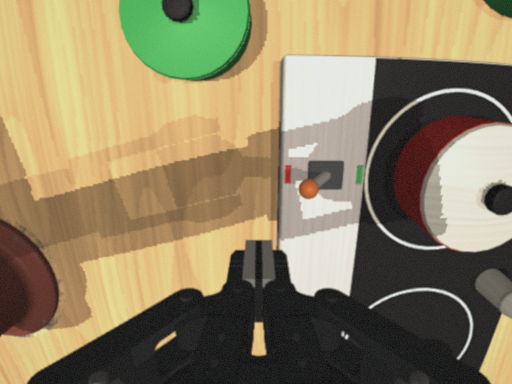

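The left lever's ball is at (309,188), leaning to the red (off) side, and the pot is inside its ring. I'll compute the ball's position from this view.

Run:
```python
from h import *
f=grab('wrist'); P=cloud(f); hsv=cv2.cvtColor(f['img'],cv2.COLOR_RGB2HSV)
print(hsv[188,309],P[188,309],onz(f,309,188.5,.108))
print('tip px ray at tcp z', onz(f,259,242,manip.state()['tool_pos'][2]))
```

```text
[ 11 177 213] [0.44832172 0.173631   0.11672249] [0.44980141 0.17028157 0.108     ]
tip px ray at tcp z [0.40560617 0.17953638 0.22296258]
```

Ball is at (0.449,0.172,0.108), in line with the tool. Descending, then pushing the lever along +x.

Emit:
play_rows(
  plan=[
    [50,0,0,0,1],
    [95,0,0,0,1],
    [122,0,0,0,1],
    [122,0,0,0,1],
    [122,10,0,0,1],
    [122,20,0,0,1],
    [122,28,0,0,1],
    [122,34,0,0,1],
  ],
)

```text
time: 6.28
tool_pos: [0.4401, 0.1717, 0.1072]
tool_rot: [0.496, 0.504, 0.496, -0.503]
contact_force: [-1.8, 0.0, 0.8]
gripper_width: -0.003
```

Emit:
play_rows(
  plan=[
    [0,7,0,0,1],
    [0,14,0,0,1],
    [0,20,0,0,1],
    [0,25,0,0,1],
    [0,25,0,0,1],
  ],
)

```text
time: 6.9
tool_pos: [0.4632, 0.1704, 0.1009]
tool_rot: [-0.496, -0.504, -0.496, 0.504]
contact_force: [0.2, 0.6, -0.8]
gripper_width: -0.002
```

Run:
```python
from h import *
f=grab('wrist');save(f,'w4')
```

```text
(no output)
```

View pics/w4.png

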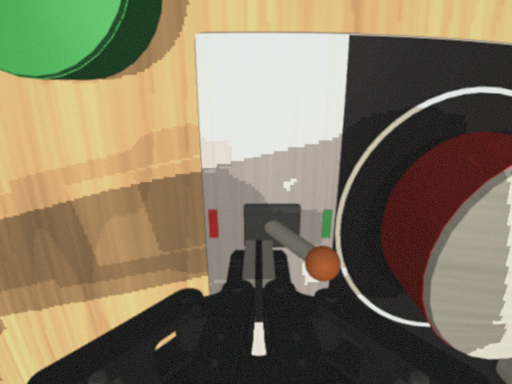

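The lever has snapped over: its ball is at (322,263), on the green-mark side and clear of the finger. Backing off and rising.

Emit:
play_rows(
  plan=[
    [0,-15,0,0,1],
    [0,-30,0,0,1],
    [-40,-50,0,0,1],
    [-90,-60,0,0,1],
    [-140,-60,0,0,1],
    [-140,-60,0,0,1],
  ],
)

```text
time: 7.7
tool_pos: [0.4044, 0.1721, 0.2465]
tool_rot: [0.498, 0.507, 0.495, -0.501]
contact_force: [-0.2, 0.3, -0.8]
gripper_width: -0.001
```

```bash
python3 - <<'E' | grep -v red
from m import *
s=manip.state();print(s['time'],s['tool_pos'],s['contact_force'])
for n in('side','top'):
    f=grab(n);meas(f,n)
    if n=='side': cv2.imwrite('pics/final.png',cv2.cvtColor(cv2.resize(f['img'][80:384,90:350],None,fx=2,fy=2),cv2.COLOR_RGB2BGR))
E
```

```text
7.7 [0.4043508  0.17207074 0.24647833] [-0.15278887  0.34537299 -0.79226292]
side plate rect mm [572.8  55.4] [461.6 294.8] 89.18 z med 0.058906484189518715
  lid [218 144  33  23  74] [232. 151.] med [ 0.6179 -0.1393  0.12  ] z [0.118 0.124]
   circ 601.3517456054688 -110.01578521728516 55.47011947631836
  lid [242 160   8   6   8] [245.5 163. ] med [ 0.5595 -0.0713  0.1207] z [0.12  0.124]
  lid [197 184   9   7  46] [200.8 187.1] med [0.6836 0.0376 0.1212] z [0.118 0.126]
  lid [ 200  209   44   36 1138] [221.7 226.4] med [0.5993 0.1805 0.1256] z [0.118 0.139]
   circ 601.4812622070312 171.9857635498047 59.43255615234375
  orange [259 228   4   4  12] [260.8 229.7] med [0.4948 0.1747 0.1143] z [0.111 0.116]
top plate rect mm [575.3  55.3] [455.8 299.5] 89.36 z med 0.05954726336753957
  lid [243 146   8   8  41] [246.1 149.5] med [0.6868 0.0331 0.1221] z [0.118 0.127]
  lid [188 158  35  34 888] [205.2 174.6] med [0.6011 0.1708 0.1264] z [0.118 0.14 ]
   circ 604.4573364257812 171.20448303222656 59.6342658996582
  lid [274 158  31  30  81] [292.7 167.8] med [ 0.6292 -0.1343  0.121 ] z [0.118 0.13 ]
   circ 602.2796630859375 -110.78921508789062 54.1754264831543
  lid [273 172  10  16  22] [276.2 179.3] med [ 0.5805 -0.0617  0.1207] z [0.118 0.125]
  lid [284 187   8   3   9] [287.1 188.3] med [ 0.5507 -0.1007  0.1225] z [0.118 0.124]
  orange [273 219   4   4  10] [274.8 220.5] med [ 0.4443 -0.058   0.1153] z [0.109 0.118]
```

View pics/final.png

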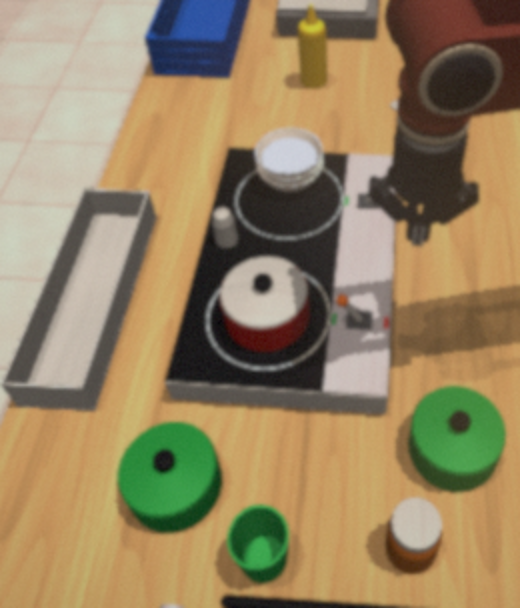

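The pot stands inside the left ring. The left lever leans to the green mark with its tip at x=0.495, the right lever is still off (x=0.444), and the arm is clear. Handing in.

```bash
python3 -c "
from plant import manip
print(manip.job_done())"
```

```text
the job is handed in; nothing more can be done
None
```

I pushed the red pot about 50 mm into the left ring with the half-open fingers. I then shut them and flipped the left lever to on, backed the arm clear and handed the job in at about 8 s. `job_done` gives no verdict.

- **Pot:** it stands at about (0.603, 0.171), 2 to 4 mm from the estimated ring centre at (0.601, 0.170). The side and top views agree to about 3 mm.
- **Levers:** the left tip is at x = 0.495, which matches on. The right tip is unchanged at x = 0.444, still off.
- **Bystanders:** the shaker's position measured unchanged to within 3 mm. I had no measured starting centre for the bowls; they look unmoved. The squeeze bottle, beaker, jar and green pots look unmoved in the last picture. The spatula was hidden behind the arm there, so I checked it only by keeping the arm well away from it.
- **Contact:** the last force reading was under 1 N, with the tool well above everything.
- **Failed check:** my colour mask for the lever ball found nothing in the wrist picture, so I read that pixel by eye. It agreed with the earlier views to about 2 mm.

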